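# Close up a two-panel mosaic frieze on the display stand

## Task

Put the two-panel mosaic frieze together on the sloped wooden stand: first slide the panel already on the ledge up to the end stop, then take the matching panel of the same size from the drying rack and, without dropping it, set it on the ledge, mosaic side outward and leaning flush on the back, a finger's width clear of the first so that the edges do not chip. Let go of it, then push it along the ledge until the two panels meet, the first still against the stop. Leave the two smaller panels in the rack, the tub and the tape roll where they are.

Things in the scene. Friction and masses are not known exactly. Their poses are not given: they have to be found in the camera images.
- stand: Wooden display stand fixed to the bench; origin on the bench under its middle, +x its display side, y along the ledge, z up. The back leans 0.30 rad: 'up the back' u = (-0.296, 0, 0.955), 'out of the back' n = (0.955, 0, 0.296) in its axes. The back is two slats, the upper ending 70 mm up u, the highest point of the stand. Feet from x = -0.12 to 0.08, legs at y = +-0.125.
- ledge (a point): Middle of the line where ledge and back meet: x = 0.030, y = 0, z = 0.060 in the stand. The ledge is square to the back and runs along the stand's y from -0.180 to the end stop at +0.180; it is 30 mm deep (along n), then a lip 10 mm thick, 8 mm high.
- stop (a point): On that line at the end stop's inner face: y = +0.180 in the stand. The stop is a block 18 mm wide along y, 60 mm high along u, 30 mm deep along n.
- first_panel: Mosaic panel leaning loose on the ledge: 160 mm wide (y), 120 high (z), 16 thick (x), about 0.45 kg, plywood with stone pieces on the +x face. Origin in the middle of its bottom face, z up the panel. Seated, its origin is 8 mm along n from the corner line, z along u; against the stop it is at the stand's y = +0.100. Friction on the ledge some 2 to 6 N.
- panel: The matching panel: same size, make, mass, origin and axes as first_panel. It stands loose and upright in one of the three slots of the rack (any one), mosaic face towards the rack's +x, bottom on the rack board.
- panel_face (a point): Centre of the mosaic face of 'panel': 8 mm out along its x, 60 mm up its z.
- rack: Wooden drying rack, fixed: board 250 mm (x) by 160 mm (y), 20 mm thick, origin under its middle. Slots at its x = -0.075, 0, +0.075, each gated by four upright dowels (8 mm thick, tops at z = 0.075, at y = +-0.034, 15 mm either side of the slot's middle). Panels stand in them with 3 mm play each side and lift straight up.
- square_panel: Bystander in the rack: small mosaic panel 100 mm wide (y), 90 mm high, 16 mm thick, origin under its middle. Leave it.
- strip_panel: Bystander in the rack: low mosaic panel 140 mm wide (y), 75 mm high, 16 mm thick, origin under its middle. Leave it.
- tub: Bystander: open grey plastic tub of loose tesserae on the bench, 100 mm (x) by 140 mm (y), 50 mm high, origin under its middle. Leave it.
- tape: Bystander: roll of masking tape lying flat on the bench, 104 mm across, 48 mm high, origin under its middle. Leave it.

How it is judged:
On the way, in this order (a step that is already met when the one before it is completed fails the run):
1. the first panel stands against the end stop (gap under 4 mm), still leaning on the ledge (y of first_panel in the frame of stand above 0.096 m and x of first_panel in the frame of stand between 0.03 and 0.046 m and angle between first_panel's own z axis and vertical between 0.24 and 0.36 rad), for 0.2 s.
2. the matching panel leans on the ledge beside the first, mosaic side out, let go of, and more than 5 mm clear of the first (y of panel in the frame of first_panel between -0.225 and -0.165 m and x of panel in the frame of first_panel between -0.01 and 0.01 m and z of panel in the frame of first_panel between -0.008 and 0.008 m and x of panel_face in the frame of first_panel above 0 m and angle between the z axis of panel and the z axis of first_panel, either way round below 0.06 rad and contact force between the fingers and panel below 0.1 N), for 0.2 s.
At the end, for the whole second after the job is handed in: Both panels stand on the ledge leaning flush against the back, mosaic sides out, at rest: the first within 4 mm of the end stop, the matching panel within 4 mm of the first, their faces and bottom edges level within 6 mm and their lean equal within 0.05 rad (3 degrees) (all of step 1 and y of panel in the frame of first_panel between -0.164 and -0.155 m and x of panel in the frame of first_panel between -0.006 and 0.006 m and z of panel in the frame of first_panel between -0.006 and 0.006 m and x of panel_face in the frame of first_panel above 0 m and angle between the z axis of panel and the z axis of first_panel, either way round below 0.05 rad and linear speed of each of panel, first_panel below 0.02 m/s); the robot touches nothing.
It fails at once if the matching panel is dropped (moves faster than 0.6 m/s with no finger touching it) (linear speed of panel above 0.6 m/s and contact force between the fingers and panel below 0.05 N).
It fails at once if the first panel falls off the ledge (height (world z) of first_panel below 0.045 m).
It fails at once if a smaller panel in the rack is shifted by more than 25 mm (distance of any of square_panel, strip_panel from where it was at the start of the episode above 0.025 m).
It fails at once if the tub or the tape roll is shifted by more than 25 mm (distance of any of tub, tape from where it was at the start of the episode above 0.025 m).
It also fails if it takes over 53 s, if anything falls off the work surface, if the arm or the gripper's body presses on something with over 40 N, if the wrist force passes 120 N, or if a joint passes its speed limit or range.

## Robot

A 7-joint arm with a two-finger parallel gripper is mounted at the origin on the work surface. World frame = base frame: x ahead of the robot, y to its left, z up, the work surface at z = 0. Lengths are in m, angles in rad, forces in N, time in s.
With the tool pointing down it reaches from about 0.4 to 0.85 m from the base axis. Payload 10.4 kg.
Tool frame: the origin (TCP) lies midway between the tips of the shut fingers; the grasp point (between the pads) lies 19 mm behind it; z points along the fingers, y is the line along which they close (so a half turn about z gives the same grasp; the last joint's range is limited). The gripper opens to 87 mm and grips with 3 to 60 N. Pads are 19 mm wide; open, the fingers measure 117 mm over their backs; the gripper's body (75 mm by 190 mm) begins 51 mm behind the grasp point.
Start: joints at [1.289, 0.332, -0.065, 1.46, 0.022, 1.35, -0.088], TCP at [0.16, -0.604, 0.223] pointing down, gripper open.
Joint ranges: [-2.6, 2.6], [-0.5, 2.12], [-1.47, 1.34], [0.16, 2.42], [-1.27, 4.41], [0.06, 2.06], [-2.6, 2.6]. Speed limits (rad/s): [2.22, 2.22, 2.79, 2.79, 3.14, 3.14, 3.14].

## Interface

Orientations are given as a unit quaternion [x, y, z, w].
In Python, from bench import r gives the robot as it stands.
- The arm moves only by the tool arm_command, never from a script. Its argument "moves" is one flat list of numbers, 4 for each row, row after row: the shift along the tool's x, y, z in cm, then the turn about the tool's z in degrees. A call has 1 to 12 rows; each row shifts and turns the commanded pose from where the row before left it, along the tool's axes as they then stand; what a row does not reach is not made up. A row lasts 1/12 s, in which the tool goes at most 41.7 mm and 7.16 degrees, less where a joint would pass 70% of its speed; a pose out of reach is approached as far as the arm can. A call with a gripper value outside its range is refused whole. "fingers" is the opening in per cent of the stroke, from 0 (shut) to 100 (fully open), set as the call begins (left out, the last holds). The fingers move at their own pace and stop on an object; "squeeze" is the grip in N (left out, the last holds). Time passes only in rows, so rows that do not move let the fingers close. It gives the time, the measured TCP pose, the force, the opening and the grip force at its end, in the units of the state.
- r.read_state(): the state, without advancing time (a new reading comes with each control period).
- r.camera(name): name is "scene" or "top" or "wrist"; returns the picture (480x640x3 uint8, red, green, blue); there is no depth.
- r.camera_info(name): a dict with "fx", "fy", "cx", "cy" (pixels), "k1" (the pictures are not rectified: a ray, as slopes to the right and down, at radius r is drawn at 1 + k1 r^2 times it, then the intrinsics apply), "origin" and "attitude" of the camera in the world. Camera axes: x right, y up, looking along -z (the intrinsics and any distortion apply to the point x, -y, -z); pixel columns grow to the right and rows downward; lengths in m; the calibration is good to about 2 mm. A picture is of the moment at which its call begins: read the wrist's pose just before it. camera_info takes no time and is no camera call; for the wrist camera it gives the pose at the moment of the call.
- r.close_job(): hands the job in; it is judged then, once.
The state is a dict: "time": time; "joint_positions": joint angles; "joint_vel": joint speeds; "joint_torque": joint torques, N m; "ee_pos": TCP position; "eef_rot": TCP orientation; "ft_force": force on the tool from outside, world axes, zero at the start; "torque": the same for the moment, N m; "width": finger opening in m; "grip_force": force on a finger pad.
Only numpy, scipy, OpenCV 4.12 (cv2) and the standard library are available. Lean on these libraries where they do the work, as an engineer would, in place of code of your own. Each camera call takes 0.05 s, during which the arm holds its last target. There are 200 camera calls.

## Working session

There is one attempt and no reset: what is moved stays moved. The work goes in short steps, Python scripts to look and compute and a tool call to move; the robot and the scene stay as the last step left them, time stands still between calls to the robot, and variables do not carry over. Pictures are saved under pics/ and viewed, at most 10 in all, crops included, and the job is handed in when it is done.

Besides the shell and the picture viewer there is one more tool, called after "Request:" as a command line: name --argument value ..., lists and objects as JSON in quotes. arm_command: Moves the arm, as the interface text tells. Its arguments: {"type":"object","properties":{"moves":{"type":"array"},"fingers":{"type":"number"},"squeeze":{"type":"number"}},"required":["moves"]}

```bash
mkdir -p pics; ls
python3 - <<'E'
from bench import r
import cv2
for n in ("scene","top"):
    im=r.camera(n); cv2.imwrite(f"pics/{n}0.png",im[...,::-1]); print(n,r.camera_info(n))
print(r.camera_info("wrist")); print(r.read_state())
E
```

```text
pics
scene {'fx': 495.54479131089516, 'fy': 495.54479131089516, 'cx': 314.5108878403152, 'cy': 240.0982566072756, 'k1': -0.11802121232151766, 'origin': array([1.13038625, 0.44740256, 0.91370104]), 'attitude': array([0.15121795, 0.30629221, 0.84644774, 0.40846595])}
top {'fx': 444.4519452017263, 'fy': 444.4519452017263, 'cx': 318.164811320393, 'cy': 239.0473684501551, 'k1': -0.01566937362011747, 'origin': array([0.36421436, 0.03344595, 1.02430099]), 'attitude': array([-0.07235246,  0.08413727,  0.7374318 , -0.66624349])}
{'fx': 333.897082205862, 'fy': 333.897082205862, 'cx': 321.4015552186519, 'cy': 239.32730411627102, 'k1': -0.012952624666144438, 'origin': array([ 0.24023029, -0.58262252,  0.38374768]), 'attitude': array([-0.1221192 ,  0.09488876, -0.60261093,  0.78290683])}
{'time': 0.1, 'joint_positions': array([ 1.28941613,  0.33280615, -0.06471673,  1.46085383,  0.02156983,
        1.34987137, -0.08852493]), 'joint_vel': array([-0.00143583, -0.00282572, -0.00067424, -0.00232067,  0.0002518 ,
        0.00024851, -0.00127216]), 'joint_torque': array([ 1.15403986e-03, -6.24549365e+01,  2.44387327e-02, -3.90718138e+01,
       -6.14791433e-02,  3.65928013e-02,  7.76793763e-05]), 'ee_pos': array([ 0.15986935, -0.60385882,  0.22183677]), 'eef_rot': array([ 9.91640362e-01,  1.29031022e-01, -9.03288973e-05, -6.15910153e-04]), 'ft_force': array([ 0.44923387,  0.11119926, -0.32160909]), 'torque': array([-0.00443376,  0.01194863,  0.04856846]), 'grip_force': 0.0, 'width': 0.08693685999250117}
```

View pics/scene0.png

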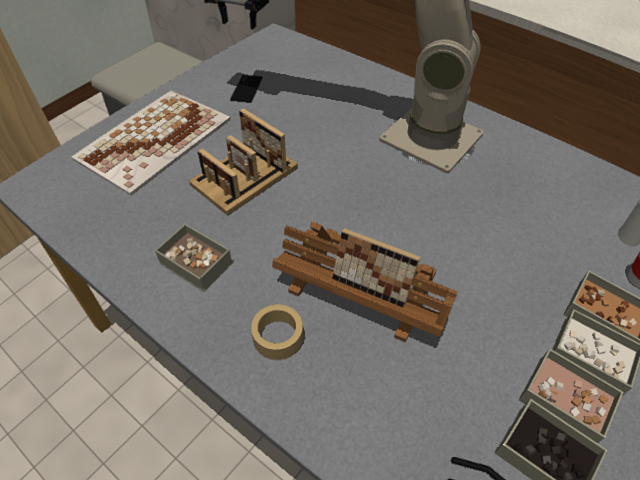

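View pics/top0.png

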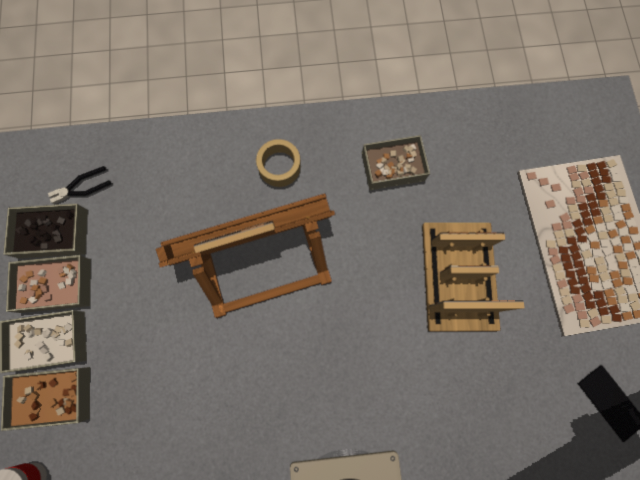

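```bash
cat > h.py <<'E'
import numpy as np, cv2
from scipy.spatial.transform import Rotation as R
from scipy.optimize import least_squares
def proj(ci,P):
    p=R.from_quat(ci['attitude']).inv().apply(np.atleast_2d(P)-ci['origin'])
    s=np.c_[p[:,0],-p[:,1]]/-p[:,2:3]
    s=s*(1+ci['k1']*(s**2).sum(1,keepdims=True))
    return s*[ci['fx'],ci['fy']]+[ci['cx'],ci['cy']]
def unproj(ci,px,z):
    s0=(np.array(px,float)-[ci['cx'],ci['cy']])/[ci['fx'],ci['fy']]; s=s0
    for _ in range(20): s=s0/(1+ci['k1']*(s**2).sum())
    d=R.from_quat(ci['attitude']).apply([s[0],-s[1],-1])
    return ci['origin']+d*(z-ci['origin'][2])/d[2]
def pose(x,y,a): 
    return lambda P: R.from_euler('z',a).apply(np.atleast_2d(P))+[x,y,0]
E
python3 - <<'E'
import cv2
t=cv2.imread('pics/top0.png'); s=cv2.imread('pics/scene0.png')
a=cv2.resize(t[185:325,150:345],(800,574),interpolation=cv2.INTER_CUBIC)
cv2.imwrite('pics/c1.png',a)
cv2.imwrite('pics/c2.png',cv2.resize(s[215:345,265:465],(800,520),interpolation=cv2.INTER_CUBIC))
b=cv2.resize(t[210:340,415:530],(500,565),interpolation=cv2.INTER_CUBIC)
cv2.imwrite('pics/c3.png',b)
E
```

```text
(no output)
```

View pics/c1.png

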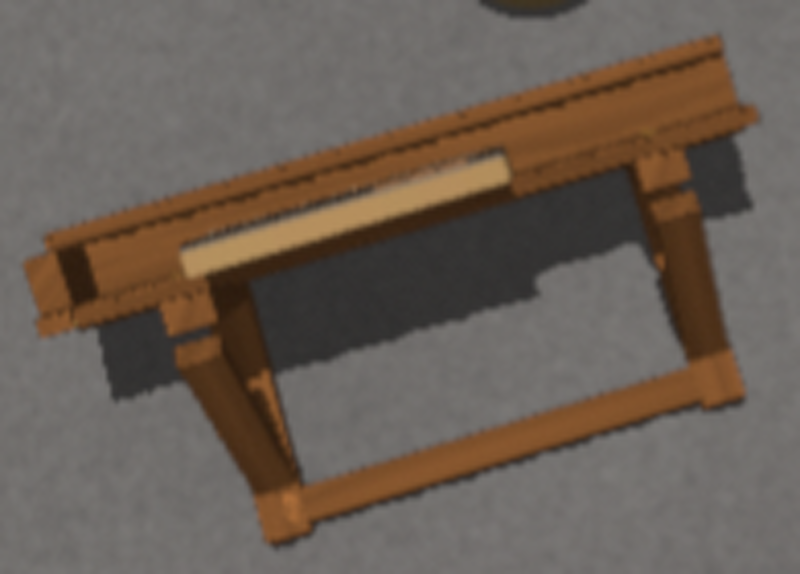

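View pics/c2.png

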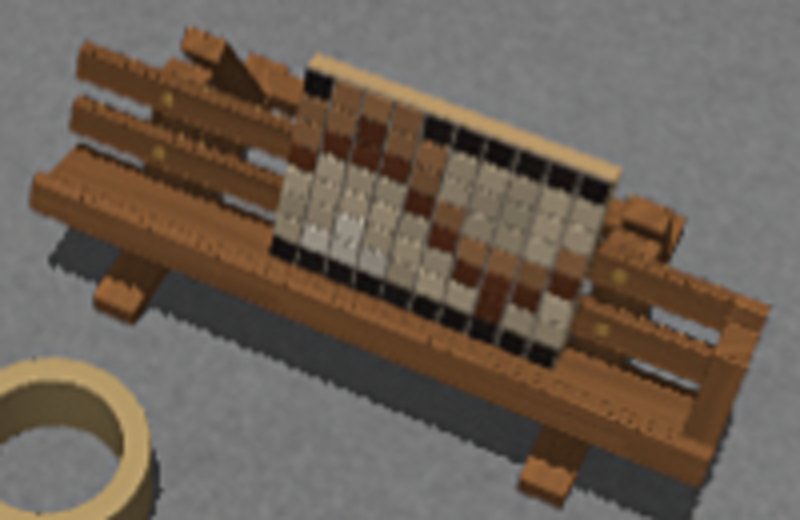

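View pics/c3.png

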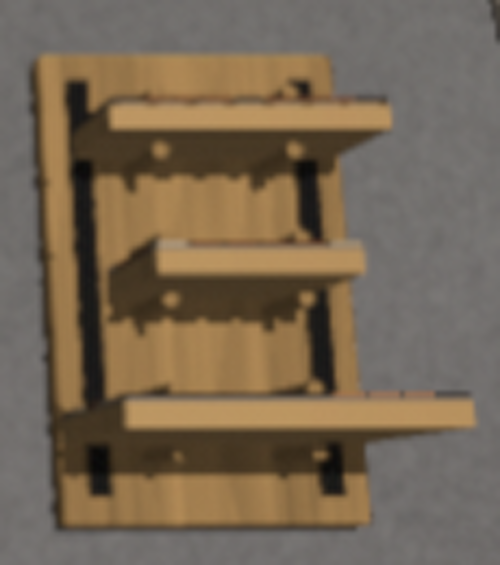

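```bash
cat > fit.py <<'E'
from h import *
from bench import r
T=r.camera_info('top');S=r.camera_info('scene')
c1=lambda p:np.array(p)/4.1026+[150,185]-.4
c2=lambda p:np.array(p)/4.+[265,215]-.4
c3=lambda p:np.array(p)/4.348+[415,210]-.4
u=np.array([-.296,0,.955]);n=np.array([.955,0,.296]);Y=np.array([0,1,0]);O=np.array([.03,0,.06])
L=lambda y,U,N:O+y*Y+U*u+N*n
obs=[(T,L(-.18,.008,.04),c1((720,38))),(T,L(.18,.06,.03),c1((57,250))),(T,L(.18,.06,0),c1((75,303))),(T,L(-.18,.07,0),c1((752,105))),
(S,np.array([.08,-.125,0]),c2((118,313))),(S,np.array([.08,.125,0]),c2((543,497))),
(S,L(.18,.06,.03),c2((722,342))),(S,L(.18,.06,0),c2((735,300))),(S,L(-.18,.008,.04),c2((38,176))),(S,L(-.18,.07,0),c2((85,42)))]
f=lambda q:np.concatenate([proj(c,pose(*q)(P))[0]-o for c,P,o in obs])
s=least_squares(f,[.55,.15,.2],loss='huber',f_scale=1.5);print('stand',s.x);print(f(s.x).reshape(-1,2).round(1).tolist())
M=pose(*s.x)
g=[(T,(.5,.12,.016),c1((183,250))),(T,(.5,.12,.016),c1((508,152))),(T,(.5,.12,0),c1((185,280))),(T,(.5,.12,0),c1((512,182))),(S,(0,.12,.016),c2((312,70))),(S,(0,.12,.016),c2((612,182))),(S,(0,0,.016),c2((275,248))),(S,(0,0,.016),c2((552,362)))]
for i,(c,(_,U,N),o) in enumerate(g):
    z=M(L(0,U,N))[0,2]; w=unproj(c,o,z); print('fp',(R.from_euler('z',-s.x[2]).apply(w-[s.x[0],s.x[1],0])-L(0,U,N)).round(4))
ob=[((.125,.08,.02),(40,55)),((.125,-.08,.02),(328,55)),((-.125,-.08,.02),(370,523)),((-.125,.08,.02),(60,525))]
f=lambda q:np.concatenate([proj(T,pose(*q)(P))[0]-c3(o) for P,o in ob])
s=least_squares(f,[.4,-.3,0]);print('rack',s.x);print(f(s.x).reshape(-1,2).round(1).tolist())
for o in [(125,400),(470,398),(475,426),(125,428)]:
    w=unproj(T,c3(o),.14);print('panel',w.round(4),R.from_euler('z',-s.x[2]).apply(w-[s.x[0],s.x[1],0]).round(4))
E
python3 fit.py
```

```text
stand [0.57308456 0.14348549 0.21011926]
[[-0.1, 1.1], [-0.3, 4.1], [-0.1, 5.0], [0.9, 2.0], [-0.1, 1.3], [0.2, -0.0], [-1.0, 1.2], [-0.9, 3.0], [-0.8, 0.2], [-0.8, 1.1]]
fp [ 0.0047  0.1061 -0.    ]
fp [ 0.0037 -0.0541 -0.    ]
fp [0.007  0.1098 0.    ]
fp [ 0.0054 -0.0516  0.    ]
fp [ 0.0025 -0.0477 -0.    ]
fp [ 0.0027  0.1074 -0.    ]
fp [-0.0042 -0.0499  0.    ]
fp [-0.0022  0.106   0.    ]
rack [ 0.47381586 -0.3098415  -0.1039737 ]
[[-1.0, -0.6], [0.7, -0.3], [0.3, 0.6], [-0.0, 0.2]]
panel [ 0.4111 -0.2257  0.14  ] [-0.0711  0.0772  0.14  ]
panel [ 0.3957 -0.3836  0.14  ] [-0.07   -0.0815  0.14  ]
panel [ 0.383  -0.3833  0.14  ] [-0.0827 -0.0825  0.14  ]
panel [ 0.3986 -0.2236  0.14  ] [-0.0837  0.0779  0.14  ]
```

```bash
cat >> h.py <<'E'
def plan(p,q,tgt,yaw,n):
    """constant tool-frame row (cm,deg) repeated n times from pose p,q to tgt with tool-x heading yaw"""
    x=R.from_quat(q).apply([1,0,0]); y0=np.arctan2(x[1],x[0])
    d=(yaw-y0+np.pi)%(2*np.pi)-np.pi
    w=np.array(tgt)-p; ang=y0+d*np.arange(n)/n
    z=np.exp(1j*ang).sum(); v=(w[0]+1j*w[1])/z   # body velocity (world left frame)
    return np.round([v.real*100,-v.imag*100,-w[2]*100/n,-np.degrees(d)/n],2)
def stand(st,P): return pose(*st)(P)[0]
E
python3 - <<'E'
from h import *; from bench import r
s=r.read_state(); st=(.5731,.1435,.2101)
t=stand(st,[.02,-.10,.27]); print(t,plan(s['ee_pos'],s['eef_rot'],t,st[2]+np.pi/2,30))
E
```

```text
[0.61351597 0.04987015 0.27      ] [ 2.93  0.09 -0.16 -2.91]
```

Request:
arm_command --moves '[2.93, 0.09, -0.16, -2.91, 2.93, 0.09, -0.16, -2.91, 2.93, 0.09, -0.16, -2.91, 2.93, 0.09, -0.16, -2.91, 2.93, 0.09, -0.16, -2.91, 2.93, 0.09, -0.16, -2.91, 2.93, 0.09, -0.16, -2.91, 2.93, 0.09, -0.16, -2.91, 2.93, 0.09, -0.16, -2.91, 2.93, 0.09, -0.16, -2.91, 2.93, 0.09, -0.16, -2.91, 2.93, 0.09, -0.16, -2.91]' --fingers 0

```text
time: 1.1
ee_pos: [0.4636, -0.4348, 0.2413]
eef_rot: [0.907, 0.422, -0.0, -0.0]
ft_force: [0.0, -0.2, -0.4]
width: 0.015
grip_force: 0.0
```

Request:
arm_command --moves '[2.93, 0.09, -0.16, -2.91, 2.93, 0.09, -0.16, -2.91, 2.93, 0.09, -0.16, -2.91, 2.93, 0.09, -0.16, -2.91, 2.93, 0.09, -0.16, -2.91, 2.93, 0.09, -0.16, -2.91, 2.93, 0.09, -0.16, -2.91, 2.93, 0.09, -0.16, -2.91, 2.93, 0.09, -0.16, -2.91, 2.93, 0.09, -0.16, -2.91, 2.93, 0.09, -0.16, -2.91, 2.93, 0.09, -0.16, -2.91]'

```text
time: 2.1
ee_pos: [0.6147, -0.1232, 0.2605]
eef_rot: [0.738, 0.674, -0.0, -0.0]
ft_force: [0.2, -0.2, -0.7]
width: 0.0007
grip_force: 0.0
```

Request:
arm_command --moves '[2.93, 0.09, -0.16, -2.91, 2.93, 0.09, -0.16, -2.91, 2.93, 0.09, -0.16, -2.91, 2.93, 0.09, -0.16, -2.91, 2.93, 0.09, -0.16, -2.91, 2.93, 0.09, -0.16, -2.91, 0, 0, 0, 0, 0, 0, 0, 0]'

```text
time: 2.77
ee_pos: [0.6135, 0.0529, 0.2704]
eef_rot: [0.627, 0.779, 0.0, -0.0]
ft_force: [0.8, -1.0, -0.8]
width: 0.0005
grip_force: 0.0
```

Run:
```python
from h import *; from bench import r
import pickle
ci=r.camera_info('wrist'); im=r.camera('wrist'); cv2.imwrite('pics/w1.png',im[...,::-1]); pickle.dump(ci,open('w1.pkl','wb'))
print(ci['origin'],r.read_state()['time'])
st=(.5731,.1435,.2101)
for P in ([.03,-.18,.06],[.03,.18,.06],[.0093,-.18,.1269],[.0382+.0076,-.18,.0795],[.0093,.18,.1269]): print(proj(ci,stand(st,P)).round())
```

```text
[0.59418402 0.13517191 0.43240344] 2.8167
[[330. 277.]]
[[335. -91.]]
[[311. 304.]]
[[344. 284.]]
[[ 309. -151.]]
```

View pics/w1.png

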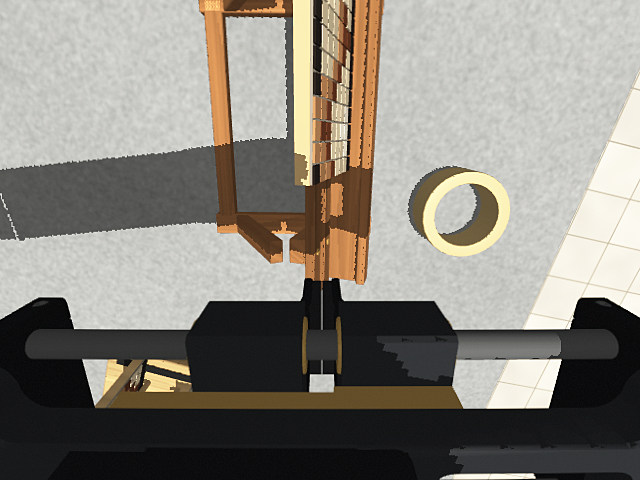

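Run:
```python
from h import *
import pickle
ci=pickle.load(open('w1.pkl','rb')); st=(.5731,.1435,.2101)
def S(px,z): return R.from_euler('z',-st[2]).apply(unproj(ci,px,z)-[st[0],st[1],0]).round(4)
print('lip end  exp .0658,-.18',S((365,283),.0795)); print('lip far  exp x .0658',S((384,2),.0795))
print('panel top front exp x .0098',S((313,185),.1793),S((314,2),.1793)); print('rear exp -.0055',S((295,185),.1746),S((292,2),.1746))
print('foot rear exp -.12',S((217,228),.02),S((204,10),.02))
im=cv2.imread('pics/w1.png'); cv2.imwrite('pics/c4.png',cv2.resize(im[130:300,200:390],(760,680)[:2] if 0 else (670,600),interpolation=cv2.INTER_CUBIC))
```

```text
lip end  exp .0658,-.18 [ 0.0701 -0.1783  0.0795]
lip far  exp x .0658 [0.0751 0.1014 0.0795]
panel top front exp x .0098 [ 0.0126 -0.0504  0.1793] [0.0135 0.0689 0.1793]
rear exp -.0055 [-0.0014 -0.0512  0.1746] [-0.0012  0.0703  0.1746]
foot rear exp -.12 [-0.1148 -0.1299  0.02  ] [-0.1076  0.1125  0.02  ]
```

View pics/c4.png

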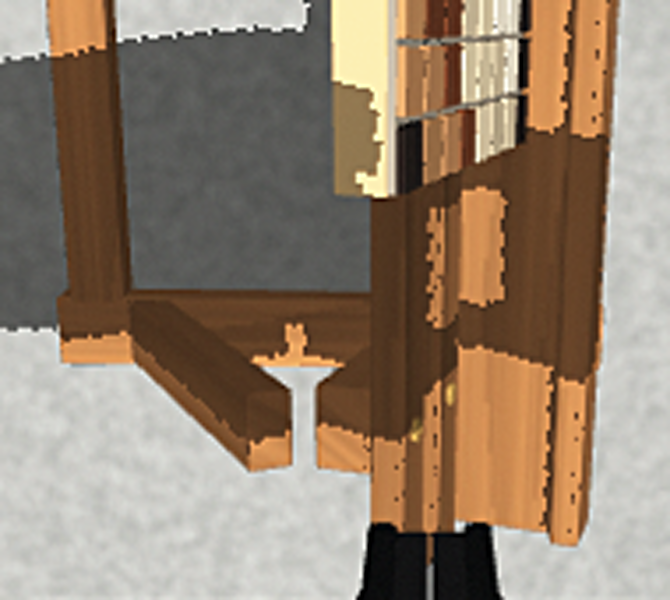

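Run:
```python
from h import *; from bench import r
s=r.read_state(); st=(.5777,.146,.200)
for z in (.27,.117):
  t=stand(st,[.029,-.09,z]); print(t.round(4),plan(s['ee_pos'],s['eef_rot'],t,st[2]+np.pi/2,6))
```

```text
[0.624  0.0636 0.27  ] [0.17 0.21 0.   0.12]
[0.624  0.0636 0.117 ] [0.17 0.21 2.55 0.12]
```

Request:
arm_command --moves '[0.5, 0.6, 0, 0.4, 0.5, 0.6, 0, 0.3, 0, 0, 3, 0, 0, 0, 3, 0, 0, 0, 3, 0, 0, 0, 3, 0, 0, 0, 2, 0, 0, 0, 1.3, 0, 0, 0, 0, 0]'

```text
time: 3.57
ee_pos: [0.6225, 0.0624, 0.1145]
eef_rot: [0.634, 0.774, -0.002, -0.002]
ft_force: [-0.3, -0.4, 0.8]
width: 0.0004
grip_force: 0.0
```

```bash
cat > where.py <<'E'
from h import *; from bench import r
st=(.5777,.146,.200)
s=r.read_state(); x=R.from_quat(s['eef_rot']).apply([1,0,0])
print('t',s['time'],'tcp in stand',R.from_euler('z',-st[2]).apply(s['ee_pos']-[st[0],st[1],0]).round(4),'yaw err',np.degrees(np.arctan2(x[1],x[0])-st[2]-np.pi/2).round(2),s['ft_force'].round(1),s['width'])
E
python3 where.py
```

```text
t 3.5667 tcp in stand [ 0.0273 -0.0909  0.1145] yaw err -0.08 [-0.3 -0.4  0.8] 0.0004273599716675152
```

Request:
arm_command --moves '[1, 0.1, -0.2, 0, 1, 0, 0, 0, 0.7, 0, 0, 0, 0.7, 0, 0, 0, 0.7, 0, 0, 0, 0.7, 0, 0, 0, 0.7, 0, 0, 0, 0.7, 0, 0, 0]'

```text
time: 4.23
ee_pos: [0.6125, 0.1243, 0.1198]
eef_rot: [0.633, 0.774, 0.0, 0.0]
ft_force: [1.6, -4.1, 1.8]
width: 0.0009
grip_force: 1.9
```

Request:
arm_command --moves '[0.7, 0, 0, 0, 0.7, 0, 0, 0, 0.7, 0, 0, 0, 0.7, 0, 0, 0, 0.5, 0, 0, 0, 0.4, 0, 0, 0]'

```text
time: 4.73
ee_pos: [0.6053, 0.1585, 0.1195]
eef_rot: [0.633, 0.774, -0.001, 0.001]
ft_force: [1.3, -18.7, 6.6]
width: 0.0003
grip_force: 9.1
```

```bash
python3 where.py
```

```text
t 4.7333 tcp in stand [0.0296 0.0067 0.1195] yaw err -0.08 [  1.3 -18.7   6.6] 0.0003199686579950018
```

Request:
arm_command --moves '[-1, 0, 0, 0, -1, 0, 0, 0, -1, 0, 0, 0]'

```text
time: 4.98
ee_pos: [0.6106, 0.1307, 0.1192]
eef_rot: [0.633, 0.774, -0.0, -0.001]
ft_force: [0.4, -0.4, -0.5]
width: 0.0003
grip_force: 0.0
```

```bash
python3 where.py
python3 - <<'E'
from h import *; from bench import r
a=r.camera('scene')[...,::-1][215:345,265:465]; 
cv2.imwrite('pics/c5.png',cv2.resize(a,(800,520),interpolation=cv2.INTER_CUBIC))
E
```

```text
t 4.9833 tcp in stand [ 0.0292 -0.0216  0.1192] yaw err 0.02 [ 0.4 -0.4 -0.5] 0.0003032524655488888
```

View pics/c5.png

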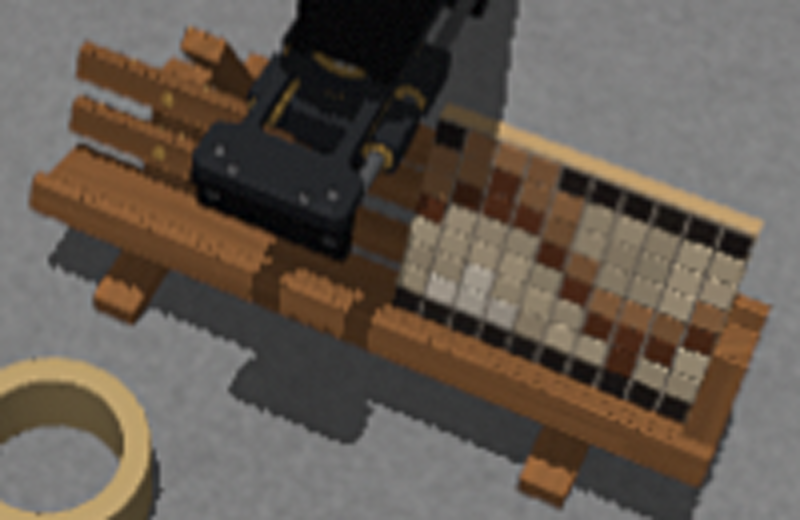

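Request:
arm_command --moves '[-0.5, 0, -3, 0, 0, 0, -3, 0, 0, 0, -3, 0, 0, 0, -3, 0, 0, 0, 0, 0]' --fingers 60

```text
time: 5.45
ee_pos: [0.614, 0.1268, 0.2459]
eef_rot: [0.633, 0.774, 0.003, 0.002]
ft_force: [0.4, -0.2, 0.0]
width: 0.0259
grip_force: 0.0
```

Run:
```python
from h import *; from bench import r
s=r.read_state(); print(s['ee_pos'],plan(s['ee_pos'],s['eef_rot'],[.399,-.303,.24],-.104+np.pi/2,16))
```

```text
[0.61399837 0.12676047 0.24592797] [-2.62 -1.5   0.04  1.09]
```

Request:
arm_command --moves '[-2.62, -1.5, 0, 1.09, -2.62, -1.5, 0, 1.09, -2.62, -1.5, 0, 1.09, -2.62, -1.5, 0, 1.09, -2.62, -1.5, 0, 1.09, -2.62, -1.5, 0, 1.09, -2.62, -1.5, 0, 1.09, -2.62, -1.5, 0, 1.09, -2.62, -1.5, 0, 1.09, -2.62, -1.5, 0, 1.09, -2.62, -1.5, 0, 1.09, -2.62, -1.5, 0, 1.09]'

```text
time: 6.45
ee_pos: [0.4619, -0.2047, 0.2394]
eef_rot: [0.718, 0.696, 0.0, -0.0]
ft_force: [1.1, -0.7, -0.5]
width: 0.0523
grip_force: 0.0
```

Request:
arm_command --moves '[-2.62, -1.5, 0, 1.09, -2.62, -1.5, 0, 1.09, -2.62, -1.5, 0, 1.09, -2.62, -1.5, 0, 1.09, 0, 0, 0, 0, 0, 0, 0, 0]'

```text
time: 6.95
ee_pos: [0.3959, -0.3059, 0.2392]
eef_rot: [0.744, 0.668, 0.0, -0.0]
ft_force: [0.4, 0.2, 0.2]
width: 0.0521
grip_force: 0.0
```

Run:
```python
from h import *; from bench import r
import pickle
s=r.read_state();ci=r.camera_info('wrist'); im=r.camera('wrist'); cv2.imwrite('pics/w2.png',im[...,::-1]); pickle.dump((ci,s),open('w2.pkl','wb'))
print(s['ee_pos'],s['eef_rot'],s['time'])
```

```text
[ 0.39585199 -0.30592721  0.23922343] [ 7.44473730e-01  6.67651723e-01  9.36961752e-05 -1.82107918e-04] 6.95
```

View pics/w2.png

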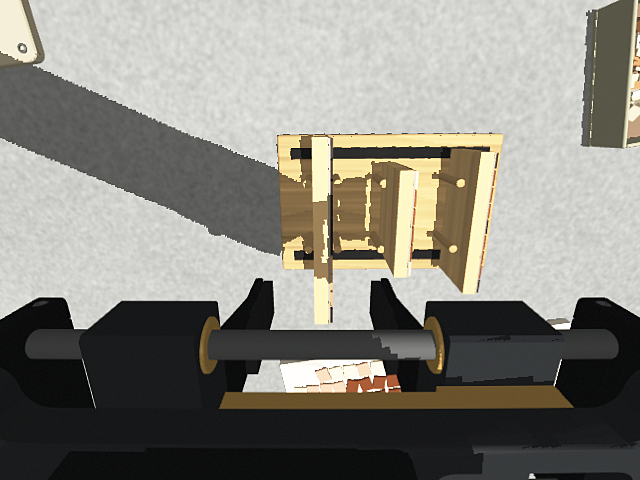

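Run:
```python
from h import *; import pickle
ci,s=pickle.load(open('w2.pkl','rb'))
A=[unproj(ci,p,.14) for p in ((311.5,137),(328,137),(331,322),(314,322))]
a,b=(A[0]+A[1])/2,(A[2]+A[3])/2
print(np.array(A).round(4).tolist(),'c',(a+b)/2,'yaw',np.arctan2(*(a-b)[1::-1])-np.pi/2,np.linalg.norm(a-b),np.linalg.norm(A[0]-A[1]))
t=(a+b)/2; 
print(plan(s['ee_pos'],s['eef_rot'],[t[0],t[1],.1],np.arctan2(*(a-b)[1::-1]),6))
```

```text
[[0.3959, -0.2245, 0.14], [0.4082, -0.2259, 0.14], [0.3946, -0.3833, 0.14], [0.3795, -0.3816, 0.14]] c [ 0.39453509 -0.30383123  0.14      ] yaw -0.09484613719423551 0.15796088545930684 0.01235401854298913
[ 0.03 -0.03  2.32 -0.13]
```

Request:
arm_command --moves '[0.1, -0.1, 3, -0.4, 0.1, 0, 3, -0.4, 0, 0, 3, 0, 0, 0, 2.5, 0, 0, 0, 1.5, 0, 0, 0, 0.9, 0, 0, 0, 0, 0]'

```text
time: 7.58
ee_pos: [0.3961, -0.3009, 0.0989]
eef_rot: [0.738, 0.675, 0.0, -0.001]
ft_force: [0.2, 0.1, 1.4]
width: 0.0523
grip_force: 0.0
```

Request:
arm_command --moves '[0, 0, 0, 0, 0, 0, 0, 0, 0, 0, 0, 0, 0, 0, 0, 0, 0, 0, 0, 0, 0, 0, 0, 0]' --fingers 0 --squeeze 25

```text
time: 8.08
ee_pos: [0.3964, -0.3027, 0.101]
eef_rot: [0.739, 0.674, 0.0, 0.0]
ft_force: [-0.3, -0.7, 0.0]
width: 0.0199
grip_force: 0.0
```

Request:
arm_command --moves '[0, 0, 0, 0, 0, 0, 0, 0, 0, 0, 0, 0, 0, 0, 0, 0]'

```text
time: 8.42
ee_pos: [0.3963, -0.3027, 0.1008]
eef_rot: [0.739, 0.674, -0.0, 0.0]
ft_force: [-0.7, 0.4, 4.0]
width: 0.0158
grip_force: 25.0
```

Request:
arm_command --moves '[0, 0, -0.7, 0, 0, 0, -1, 0, 0, 0, -2, 0, 0, 0, -2.5, 0, 0, 0, -2.5, 0, 0, 0, -2.5, 0, 0, 0, -2.5, 0, 0, 0, -2, 0, 0, 0, -1, 0, 0, 0, 0, 0]'

```text
time: 9.25
ee_pos: [0.3969, -0.3029, 0.2698]
eef_rot: [0.739, 0.674, 0.0, 0.002]
ft_force: [-0.6, 1.2, -4.9]
width: 0.0159
grip_force: 25.0
```

```bash
python3 where.py
python3 - <<'E'
from h import *; from bench import r
s=r.read_state(); st=(.5777,.146,.200)
t=stand(st,[.08,-.082,.27]); print(s['ee_pos'],t,plan(s['ee_pos'],s['eef_rot'],t,st[2]+np.pi/2,20))
E
```

```text
t 9.25 tcp in stand [-0.2664 -0.404   0.2698] yaw err -16.67 [-0.6  1.2 -4.9] 0.01592624733975732
[ 0.39686436 -0.30287567  0.26980936] [0.67239621 0.08152809 0.27      ] [ 1.86  1.47 -0.   -0.83]
```

Request:
arm_command --moves '[1.7, 1.3, 0, -0.83, 1.7, 1.3, 0, -0.83, 1.7, 1.3, 0, -0.83, 1.7, 1.3, 0, -0.83, 1.7, 1.3, 0, -0.83, 1.7, 1.3, 0, -0.83, 1.7, 1.3, 0, -0.83, 1.7, 1.3, 0, -0.83, 1.7, 1.3, 0, -0.83, 1.7, 1.3, 0, -0.83, 1.7, 1.3, 0, -0.83, 1.7, 1.3, 0, -0.83]'

```text
time: 10.25
ee_pos: [0.554, -0.0996, 0.2656]
eef_rot: [0.677, 0.736, -0.001, -0.001]
ft_force: [0.1, -0.6, -5.8]
width: 0.0154
grip_force: 25.0
```

Run:
```python
from h import *; from bench import r
s=r.read_state(); st=(.5777,.146,.200)
t=stand(st,[.04,-.083,.27]); print(s['ee_pos'],t,plan(s['ee_pos'],s['eef_rot'],t,st[2]+np.pi/2,9))
```

```text
[ 0.55401578 -0.09962158  0.2656047 ] [0.63339222 0.07260125 0.27      ] [ 1.78  1.13 -0.05 -0.74]
```

Request:
arm_command --moves '[1.7, 1.1, 0, -0.74, 1.7, 1.1, 0, -0.74, 1.7, 1.1, 0, -0.74, 1.7, 1.1, 0, -0.74, 1.7, 1.1, 0, -0.74, 1.7, 1.1, 0, -0.74, 1.7, 1.1, 0, -0.74, 1.7, 1.1, 0, -0.74, 1, 0.7, 0, -0.5, 0, 0, 0, 0, 0, 0, 0, 0]'

```text
time: 11.17
ee_pos: [0.6288, 0.0569, 0.2662]
eef_rot: [0.635, 0.773, -0.001, -0.001]
ft_force: [0.8, 0.1, -5.8]
width: 0.0158
grip_force: 25.0
```

```bash
python3 where.py
```

```text
t 11.1667 tcp in stand [ 0.0323 -0.0975  0.2662] yaw err -0.23 [ 0.8  0.1 -5.8] 0.015823569202936084
```

Request:
arm_command --moves '[0.7, 0.35, 0, -0.2, 0.7, 0.35, 1, 0, 0, 0, 2, 0, 0, 0, 2.5, 0, 0, 0, 2.5, 0, 0, 0, 2, 0, 0, 0, 0.5, 0, 0, 0, 0, 0, 0, 0, 0, 0]'

```text
time: 11.92
ee_pos: [0.6337, 0.0719, 0.1633]
eef_rot: [0.634, 0.774, 0.0, 0.0]
ft_force: [0.9, 0.5, -4.1]
width: 0.0161
grip_force: 25.0
```

```bash
python3 where.py
```

```text
t 11.9167 tcp in stand [ 0.0401 -0.0838  0.1633] yaw err -0.1 [ 0.9  0.5 -4.1] 0.016073588375131995
```

Request:
arm_command --moves '[0, 0, 0.7, 0, 0, 0, 0.5, 0, 0, 0, 0, 0]'

```text
time: 12.17
ee_pos: [0.6331, 0.0716, 0.15]
eef_rot: [0.634, 0.774, -0.0, -0.0]
ft_force: [-0.4, 0.7, -6.2]
width: 0.0158
grip_force: 25.0
```

Request:
arm_command --moves '[0, 0, 0.2, 0, 0, 0, 0, 0, 0, 0, 0.1, 0, 0, 0, 0, 0]'

```text
time: 12.5
ee_pos: [0.6334, 0.0717, 0.1476]
eef_rot: [0.634, 0.774, 0.0, 0.0]
ft_force: [-0.3, -0.8, -4.9]
width: 0.0158
grip_force: 25.0
```

Request:
arm_command --moves '[0, 0, 0.1, 0, 0, 0, 0, 0]'

```text
time: 12.67
ee_pos: [0.6333, 0.0717, 0.1465]
eef_rot: [0.634, 0.774, -0.0, 0.0]
ft_force: [-0.5, -0.5, -5.6]
width: 0.0155
grip_force: 25.0
```

```bash
python3 where.py
```

```text
t 12.6667 tcp in stand [ 0.0398 -0.0839  0.1465] yaw err -0.09 [-0.5 -0.5 -5.6] 0.015477322434415375
```

Request:
arm_command --moves '[0, 0, 0.1, 0, 0, 0, 0, 0, 0, 0, 0.1, 0, 0, 0, 0, 0]'

```text
time: 13.0
ee_pos: [0.6336, 0.0717, 0.1461]
eef_rot: [0.634, 0.774, 0.0, 0.001]
ft_force: [-4.8, -1.6, 8.3]
width: 0.0159
grip_force: 25.0
```

Request:
arm_command --moves '[0, 0, 0, 0, 0, 0, 0, 0, 0, 0, 0, 0, 0, 0, 0, 0]' --fingers 30

```text
time: 13.33
ee_pos: [0.6335, 0.0718, 0.1446]
eef_rot: [0.634, 0.774, 0.0, 0.0]
ft_force: [-0.5, -0.3, -0.2]
width: 0.0255
grip_force: 0.3
```

Request:
arm_command --moves '[0, 0, 0, 0, 0, 0, 0, 0]'

```text
time: 13.5
ee_pos: [0.6334, 0.0717, 0.1445]
eef_rot: [0.634, 0.774, 0.0, 0.0]
ft_force: [-1.2, 0.1, 1.3]
width: 0.0262
grip_force: 0.3
```

Request:
arm_command --moves '[0, 0, 0, 0, 0, 0, 0, 0, 0, 0, 0, 0, 0, 0, 0, 0, 0, -0.3, 0, 0, 0, -0.3, 0, 0, 0, -0.3, 0, 0, 0, -0.3, 0, 0, 0, -0.3, 0, 0, 0, -0.3, 0, 0, 0, -0.3, 0, 0, 0, 0, 0, 0]' --fingers 60

```text
time: 14.5
ee_pos: [0.6125, 0.0675, 0.1448]
eef_rot: [0.634, 0.774, 0.0, 0.0]
ft_force: [-0.1, -0.2, -0.3]
width: 0.0523
grip_force: 0.0
```

```bash
python3 where.py
```

```text
t 14.5 tcp in stand [ 0.0185 -0.0839  0.1448] yaw err -0.09 [-0.1 -0.2 -0.3] 0.05232208760777673
```

Request:
arm_command --moves '[0, -0.3, 0, 0, 0, -0.4, 0, 0, 0, 0, 0, 0, 0, 0, -1, 0, 0, 0, -2, 0, 0, 0, -3, 0, 0, 0, -3, 0, 0, 0, -3, 0, -1.5, 0, -1, 0, -3, 0, 0, 0, -3, 0, 0, 0]'

```text
time: 15.42
ee_pos: [0.6213, -0.0067, 0.277]
eef_rot: [0.632, 0.775, 0.001, 0.001]
ft_force: [1.2, -0.9, -0.5]
width: 0.0521
grip_force: 0.0
```

Request:
arm_command --moves '[-3, 0, 0, 0, -3, 0, 0, 0, -1, 0, 0, 0, 0, 0, 0, 0]' --fingers 0

```text
time: 15.75
ee_pos: [0.6347, -0.0799, 0.2747]
eef_rot: [0.636, 0.772, -0.0, 0.0]
ft_force: [0.3, -0.4, 0.1]
width: 0.0332
grip_force: 0.0
```

```bash
python3 where.py
python3 - <<'E'
from h import *; from bench import r
import pickle
ci=r.camera_info('wrist');w=r.camera('wrist')[...,::-1]
a=r.camera('scene')[...,::-1][205:345,265:465]; pickle.dump(ci,open('w3.pkl','wb')); print(w.shape)
a=cv2.resize(a,(400,280),interpolation=cv2.INTER_CUBIC); w=w[0:320,160:480]
o=np.zeros((600,720,3),np.uint8); o[:280,320:]=a; o[:320,:320]=w; t=r.camera('top')[...,::-1][185:285,150:345]; o[320:525,320:]=cv2.resize(t,(400,205),interpolation=cv2.INTER_CUBIC)
cv2.imwrite('pics/c6.png',o)
E
```

```text
t 15.75 tcp in stand [ 0.011  -0.2327  0.2747] yaw err -0.39 [ 0.3 -0.4  0.1] 0.033162129111847724
(480, 640, 3)
```

View pics/c6.png

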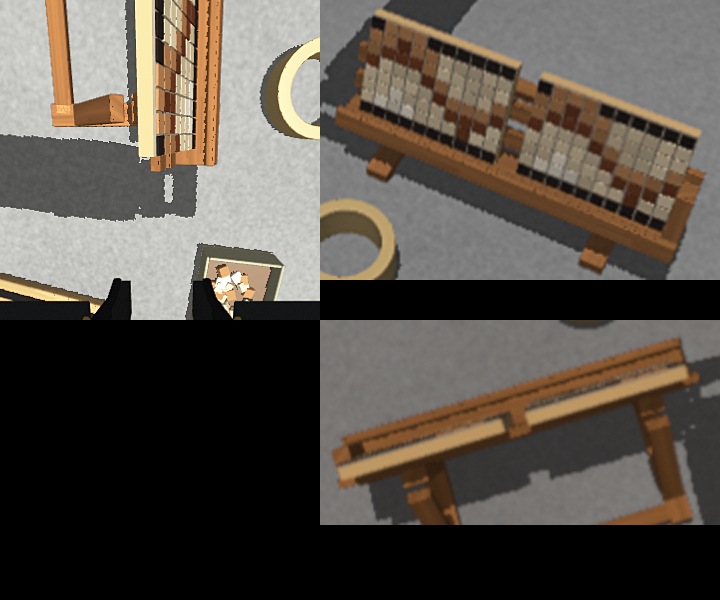

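Request:
arm_command --moves '[1.5, 0.9, 0, -0.4, 1.5, 0.9, 0, 0, 0, 0, 3, 0, 0, 0, 3, 0, 0, 0, 3, 0, 0, 0, 3, 0, 0, 0, 2, 0, 0, 0, 1.6, 0, 0, 0, 0, 0, 0, 0, 0, 0]'

```text
time: 16.73
ee_pos: [0.6457, -0.0412, 0.1187]
eef_rot: [0.63, 0.777, 0.0, -0.001]
ft_force: [0.6, 0.2, 0.5]
width: 0.0003
grip_force: 0.0
```

```bash
python3 where.py
```

```text
t 16.7333 tcp in stand [ 0.0295 -0.197   0.1187] yaw err 0.44 [0.6 0.2 0.5] 0.000267334990248518
```

Request:
arm_command --moves '[0.7, 0, 0, -0.4, 0.7, 0, 0, 0, 0.5, 0, 0, 0, 0.5, 0, 0, 0, 0.5, 0, 0, 0, 0.5, 0, 0, 0, 0.3, 0, 0, 0, 0, 0, 0, 0]'

```text
time: 17.4
ee_pos: [0.6388, -0.0065, 0.1193]
eef_rot: [0.628, 0.778, 0.0, 0.001]
ft_force: [1.6, -2.0, 1.2]
width: 0.0005
grip_force: 0.8
```

```bash
python3 where.py
```

```text
t 17.4 tcp in stand [ 0.0296 -0.1617  0.1193] yaw err 0.71 [ 1.6 -2.   1.2] 0.000515121402604648
```

Request:
arm_command --moves '[0.2, 0, 0, 0.4, 0.2, 0, 0, 0.3, 0.2, 0, 0, 0, 0.1, 0, 0, 0, 0, 0, 0, 0]'

```text
time: 17.82
ee_pos: [0.6373, -0.0008, 0.1191]
eef_rot: [0.633, 0.774, -0.0, 0.001]
ft_force: [2.1, -4.5, 2.2]
width: 0.0003
grip_force: 2.3
```

Request:
arm_command --moves '[0.1, 0, 0, 0, 0, 0, 0, 0, 0.1, 0, 0, 0, 0, 0, 0, 0]'

```text
time: 18.15
ee_pos: [0.6369, 0.0009, 0.119]
eef_rot: [0.633, 0.774, -0.0, 0.001]
ft_force: [1.1, -5.2, 2.9]
width: 0.0009
grip_force: 2.7
```

```bash
python3 where.py
```

```text
t 18.15 tcp in stand [ 0.0292 -0.1539  0.119 ] yaw err -0.07 [ 1.1 -5.2  2.9] 0.0009287878274840579
```

Request:
arm_command --moves '[0.1, 0, 0, 0, 0, 0, 0, 0]'

```text
time: 18.32
ee_pos: [0.6369, 0.0014, 0.119]
eef_rot: [0.634, 0.774, -0.0, 0.001]
ft_force: [2.9, -6.7, 3.3]
width: 0.0003
grip_force: 3.4
```

Request:
arm_command --moves '[0.1, 0, 0, 0, 0, 0, 0, 0]'

```text
time: 18.48
ee_pos: [0.6368, 0.0014, 0.119]
eef_rot: [0.634, 0.773, -0.001, 0.001]
ft_force: [2.9, -9.0, 3.3]
width: 0.0006
grip_force: 4.6
```

Request:
arm_command --moves '[0.1, 0, 0, 0, 0, 0, 0, 0]'

```text
time: 18.65
ee_pos: [0.6368, 0.0014, 0.119]
eef_rot: [0.634, 0.773, -0.001, 0.002]
ft_force: [4.2, -10.7, 2.3]
width: 0.0009
grip_force: 5.8
```

Request:
arm_command --moves '[-0.5, 0, 0, 0, -1, 0, 0, 0, -2, 0, 0, 0, -2, 0, -1, 0, 0, 0, -3, 0, 0, 0, -3, 0, 0, 0, -3, 0, -3, 0, -3, 0, -3, 0, 0, 0, 0, 0, 0, 0]'

```text
time: 19.48
ee_pos: [0.6595, -0.1146, 0.2492]
eef_rot: [0.636, 0.772, -0.001, 0.002]
ft_force: [-0.6, -2.0, -1.1]
width: 0.0004
grip_force: 0.0
```

```bash
python3 where.py
python3 - <<'E'
from h import *; from bench import r
t=r.camera('top').astype(int); T=r.camera_info('top'); st=(.5777,.146,.200)
# sample brightness along the panels' top-face midline, stand y +.20..-.17
ys=np.arange(.20,-.19,-.004)
for off in (-.004,0,.004):
    v=[]
    for y in ys:
        p=proj(T,stand(st,[.002+off-.002,y,.177]))[0].round().astype(int); v.append(t[p[1],p[0]].sum()//3)
    print(off,v)
E
```

```text
t 19.4833 tcp in stand [ 0.0284 -0.2717  0.2492] yaw err -0.41 [-0.6 -2.  -1.1] 0.0003792151599598179
-0.004 [np.int64(123), np.int64(123), np.int64(121), np.int64(119), np.int64(119), np.int64(101), np.int64(132), np.int64(134), np.int64(138), np.int64(132), np.int64(127), np.int64(143), np.int64(123), np.int64(134), np.int64(118), np.int64(127), np.int64(143), np.int64(123), np.int64(134), np.int64(117), np.int64(128), np.int64(141), np.int64(122), np.int64(134), np.int64(117), np.int64(128), np.int64(141), np.int64(122), np.int64(134), np.int64(118), np.int64(128), np.int64(140), np.int64(122), np.int64(133), np.int64(114), np.int64(125), np.int64(140), np.int64(122), np.int64(133), np.int64(114), np.int64(125), np.int64(104), np.int64(121), np.int64(132), np.int64(114), np.int64(125), np.int64(105), np.int64(123), np.int64(129), np.int64(110), np.int64(126), np.int64(107), np.int64(123), np.int64(129), np.int64(110), np.int64(126), np.int64(106), np.int64(122), np.int64(128), np.int64(110), np.int64(125), np.int64(105), np.int64(122), np.int64(81), np.int64(109), np.int64(125), n
[... 2705 characters left out ...]
 np.int64(151), np.int64(151), np.int64(151), np.int64(151), np.int64(151), np.int64(151), np.int64(150), np.int64(150), np.int64(150), np.int64(150), np.int64(150), np.int64(150), np.int64(150), np.int64(149), np.int64(150), np.int64(150), np.int64(149), np.int64(150), np.int64(150), np.int64(149), np.int64(150), np.int64(149), np.int64(149), np.int64(149), np.int64(149), np.int64(149), np.int64(149), np.int64(149), np.int64(149), np.int64(149), np.int64(148), np.int64(148), np.int64(148), np.int64(148), np.int64(146), np.int64(103), np.int64(91), np.int64(92), np.int64(90), np.int64(90), np.int64(89), np.int64(103), np.int64(123), np.int64(124), np.int64(124), np.int64(122), np.int64(124)]
```

The top faces read as one continuous, collinear strip 320 mm long (stand y +0.176 to −0.144), with no gap between the panels. I'm handing the job in.

```bash
python3 -c "
from bench import r
print(r.close_job())"
```

```text
the job is handed in; nothing more can be done
None
```

The frieze is assembled and handed in at about 19.5 s of the 53 s limit: the first panel was pushed against the end stop and the matching panel was set on the ledge, let go and pushed until it met the first. In the last top picture the two top edges read as one unbroken strip, but the hand-in returned no verdict.

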